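# Close the vial drum and hold its index plunger out

### The job

Set the loose round lid down gently onto the open drum of vials (no dropping) so that it sits flush all round, and let go of it. Only once the lid is on, take the knob of the sprung index plunger beside the drum, pull it straight up to its stop so that its pin is out of the hole in the drum's flange, and finish while still holding it there: do not let go at the end. Leave the other things on the worktop where they are.

Things in the scene. Friction and masses are not known exactly. Their poses are not given: they have to be found in the camera images.
- indexer: Vial indexer, fixed; place and yaw vary. Grey round base (radius 112 mm), aluminium index flange on it (radius 106, top at 26 mm, index holes at radius 95), round aluminium drum on its middle with six amber vials (all fixed, the drum does not turn). Origin: centre of the underside, on the drum's axis; z up. Its -x axis points from the drum to the index plunger, 95 mm from the drum's axis.
- drum_mouth (a point): Centre of the drum's open mouth, at the height of its rim, 100 mm above the worktop. Rim: outer radius 52 mm, inner radius 48 mm. The vials end 16 mm below the rim.
- drum_lid: Loose grey round lid, 110 to 225 g; origin: centre of its underside, z up. Disc of radius 55 mm from 8 to 14 mm up; spigot under it (radius 45.5, 8 mm deep, chamfered foot) that enters the drum with 2.5 mm play until the disc lies on the rim; black cylindrical knob on top, 26 mm in diameter, 14 to 44 mm up, with a 30 mm lip in its top 6 mm. It starts upright on the worktop.
- lid_center (a point): The lid's centre: on its axis, half-way up, 22 mm above the underside of its spigot (8 mm above the top of the disc, 22 mm below the knob's top). With the lid home it is 14 mm above point drum_mouth.
- plunger (a joint): Travel of the index plunger in m: 0 = down, pin 10 mm deep in the flange's hole; 0.018 = fully up at its stop, pin tip 8 mm above the flange. A spring pulls it down with 5 N at 0, growing to 12 N at the stop; it does not latch and snaps back when released.
- knob_center (a point): The plunger's black cylindrical pull knob, 26 mm in diameter, 30 mm high, 32 mm lip in its top 6 mm; this point: its centre, half-way up, 105 mm above the worktop when down. Below it a sleeve (26 mm wide, to 88 mm) and a bracket 34 mm wide (top at 76 mm) to a post on the side away from the drum. The drum is on the other side; both sides along the indexer's y are clear for the fingers.
- timer: Bystander, leave alone: bench timer, white, 66x68x21 mm; origin at the centre of its underside.
- reagent_bottle: Bystander, leave alone: round reagent bottle with blue cap, 80 mm across, 141 mm high; origin at the centre of its underside.
- media_bottle_1: Bystander, leave alone: square clear bottle with white cap, 70x78 mm, 145 mm high; origin at the centre of its underside.

How it is judged:
On the way, in this order (a step that is already met when the one before it is completed fails the run):
1. the lid sits flush on the drum and has been let go (horizontal distance between lid_center and drum_mouth below 0.006 m and z of lid_center in the frame of drum_mouth between 0.0115 and 0.017 m and angle between lid_center's own z axis and vertical below 0.05 rad and contact force between each of the fingers, the arm and drum_lid below 0.1 N), for 0.3 s.
2. the plunger is pulled up to its stop by the fingers, the lid still on (horizontal distance between lid_center and drum_mouth below 0.006 m and z of lid_center in the frame of drum_mouth between 0.0115 and 0.017 m and angle between lid_center's own z axis and vertical below 0.05 rad and value of joint plunger above 0.015 m and contact force between the fingers and plunger above 3 N), for 0.3 s.
At the end, for the whole second after the job is handed in: The fingers hold the plunger (more than 3 N on its knob) at least 15 mm up of its 18 mm travel and at rest, with the lid not touching the knob; the lid lies on the drum, within 6 mm of its centre, within 3 mm of its seated height and 0.05 rad of level, at rest and untouched by the robot (all of step 2 and contact force between each of the fingers, the arm and drum_lid below 0.1 N and velocity of joint plunger between -0.01 and 0.01 m/s and contact force between drum_lid and plunger below 0.1 N and linear speed of drum_lid below 0.02 m/s); the arm keeps its last pose, push and grip.
It fails at once if the plunger is pulled up (more than 4 mm) while the lid is not on the drum (value of joint plunger above 0.004 m and (horizontal distance between lid_center and drum_mouth above 0.015 m or z of lid_center in the frame of drum_mouth above 0.03 m)).
It fails at once if the lid is dropped (falls faster than 0.6 m/s out of the fingers: about 2 cm) (linear speed of drum_lid above 0.6 m/s and contact force between the fingers and drum_lid below 0.1 N).
It fails at once if another thing on the worktop is shifted by more than 3 cm (distance of any of timer, reagent_bottle, media_bottle_1 from where it was at the start of the episode above 0.03 m).
It also fails if it takes over 48 s, if anything falls off the work surface, if the arm or the gripper's body presses on something with over 40 N, if the wrist force passes 120 N, or if a joint passes its speed limit or range.

### The arm

A 7-joint arm with a two-finger parallel gripper is mounted at the origin on a cart in front of the work surface, level with it; the furniture and walls round the work are solid. World frame = base frame: x ahead of the robot, y to its left, z up, the work surface at z = 0. Lengths are in m, angles in rad, forces in N, time in s.
With the tool pointing down it reaches from about 0.35 to 0.775 m from the base axis. Payload 3.1 kg.
Tool frame: the origin (TCP) lies midway between the tips of the shut fingers; the grasp point (between the pads) lies 19 mm behind it; z points along the fingers, y is the line along which they close (so a half turn about z gives the same grasp; the last joint's range is limited). The gripper opens to 85 mm and grips with 20 to 120 N. Pads are 22 mm wide; open, the fingers measure 114 mm over their backs; the gripper's body (76 mm by 85 mm) begins 54 mm behind the grasp point. The pads swing forward as they close: fully open they stand 13 mm farther back than shut.
Start: joints at [-1.382, 0.311, 0.014, 1.512, -0.004, 1.319, -0.027], TCP at [0.126, 0.535, 0.231] pointing down, gripper open.
Joint ranges: [-2.7, 2.7], [-0.3, 1.91], [-1.27, 1.3], [0.12, 2.57], [-1.44, 4.58], [0.2, 2.03], [-3.05, 3.05]. Speed limits (rad/s): [2.79, 2.79, 3.14, 3.14, 3.14, 3.14, 3.14].

### API

Orientations are given as a rotation vector (axis times angle).
In Python, from station import bot, jaws, solver, telemetry, eyes, workorder gives the robot as it stands. Calls block until the motion is done:
- bot.goto(position, orientation): joint-space move of the TCP to a pose.
- bot.line_to(position, max_speed=0.15, rotation=None, threshold=None): straight line of the TCP; rotation=None keeps the orientation; max_speed is the mean speed in m/s. With threshold (N) it stops when the force on the tool has changed by that much, and returns True; else False.
- bot.goto_joints(angles): joint-space move.
- jaws.let_go() and jaws.gripper_close(squeeze=None): open the fingers fully, or close them until they stop; squeeze is the grip in N (None keeps the last).
- bot.sleep(seconds).
- solver.ik(position, orientation): joint angles nearest the present ones, or None.
- telemetry.read_state(): the state.
- eyes.grab_frame(name): name is "side" or "top"; returns (picture, depth): 480x640x3 uint8, red, green, blue; 480x640 float32, m along the optical axis (not along the pixel's ray), 0 where there is no reading.
- eyes.calibration(name): a dict with "K" (3x3 intrinsics, pixels), "eye" and "attitude" of the camera in the world. Camera axes: x right, y up, looking along -z (the intrinsics and any distortion apply to the point x, -y, -z); pixel columns grow to the right and rows downward; lengths in m; the calibration is good to about 2 mm. A picture is of the moment at which its call begins. calibration takes no time and is no camera call.
A pose or a line that the arm cannot do raises bot.MotionError and nothing moves.
- workorder.hand_in(): hands the job in; it is judged then, once.
Trained networks look in the newest picture that a camera, given by its name, has taken for a name from the list of things; names that differ only in an ending like _2 or _b are one class to them, and where a whole thing is asked for, a point or a joint stands for the part that bears it (a point fixed in the world has none). Each returns a list of dicts, best first, with "confidence" (0 to 1); they miss things now and then, are a little off and sometimes report something else, mostly with a low value. They report only what shows in the picture. A call takes as long as a camera call.
- eyes.find_in(camera, query): "xy" ([column, row] as shares, 0 to 1, of the picture: columns of its width, rows of its height, amid what is visible of it).
- eyes.silhouettes(camera, query): "pixels" (480x640 bool, what is visible of it) and "xy" ([column, row] as shares, 0 to 1, of the picture: columns of its width, rows of its height, amid what is visible of it).
- eyes.place_of(camera, query): "xy" ([column, row] as shares, 0 to 1, of the picture: columns of its width, rows of its height: a listed point, or the origin of a listed thing).
The state is a dict: "t": time; "joints": joint angles; "qd": joint speeds; "joint_efforts": joint torques, N m; "tool_pos": TCP position; "orientation": TCP orientation; "contact_force": force on the tool from outside, world axes, zero at the start; "ft_torque": the same for the moment, N m; "width": finger opening in m; "grasp_force": force on a finger pad.
Only numpy, scipy, OpenCV 4.12 (cv2) and the standard library are available. Lean on these libraries where they do the work, as an engineer would, in place of code of your own. Each camera call takes 0.05 s, during which the arm holds its last target. There are 200 camera calls.

## Working session

There is one attempt and no reset: what is moved stays moved. The work goes in short steps, each a Python script; the robot and the scene stay as the last script left them, time stands still between calls to the robot, and variables do not carry over. Pictures are saved under pics/ and viewed, at most 10 in all, crops included, and the job is handed in when it is done.

```bash
mkdir -p pics; ls; cat > h.py <<'E'
import numpy as np, cv2
from station import bot, jaws, solver, telemetry, eyes, workorder
from scipy.spatial.transform import Rotation as R
def cal(n):
    c=eyes.calibration(n); a=np.array(c["attitude"],float)
    if a.shape==(3,3): M=a
    elif a.size==3: M=R.from_rotvec(a).as_matrix()
    else: M=R.from_quat(a).as_matrix()
    return np.array(c["K"],float),np.array(c["eye"],float),M,c
def ray(n,u,v):
    K,e,M,c=cal(n)
    d=c.get("distortion")
    p=cv2.undistortPoints(np.array([[[u,v]]],float),K,None if d is None else np.array(d,float))[0,0]
    return e,M@np.array([p[0],-p[1],-1.])
def atz(n,u,v,z):
    e,d=ray(n,u,v); return e+d*(z-e[2])/d[2]
def cloud(n,depth,mask):
    K,e,M,c=cal(n); vs,us=np.nonzero(mask&(depth>0)); 
    d=c.get("distortion")
    p=cv2.undistortPoints(np.stack([us,vs],1).astype(float)[:,None],K,None if d is None else np.array(d,float))[:,0]
    z=depth[vs,us]; return e+(np.stack([p[:,0],-p[:,1],-np.ones(len(z))],1)*z[:,None])@M.T
E
python3 - <<'E'
from h import *
for n in ("side","top"):
    print(eyes.calibration(n))
    im,d=eyes.grab_frame(n); cv2.imwrite(f"pics/{n}0.png",im[:,:,::-1])
    for q,z in (("drum_mouth",.1),("lid_center",.022),("knob_center",.105),("indexer",0),("drum_lid",0),("timer",0),("reagent_bottle",0),("media_bottle_1",0)):
        for r in eyes.place_of(n,q)[:2]:
            x,y=r["xy"]; print(n,q,round(r["confidence"],2),int(x*640),int(y*480),atz(n,x*640,y*480,z).round(4))
print(telemetry.read_state())
E
```

```text
pics
{'K': array([[436.04457389,   0.        , 322.63122303],
       [  0.        , 436.04457389, 238.69914026],
       [  0.        ,   0.        ,   1.        ]]), 'eye': array([ 0.53631591, -0.77556903,  0.71370843]), 'attitude': array([ 0.90295695, -0.02837448, -0.05326631])}
side drum_mouth 0.8 332 203 [0.6153 0.146  0.1   ]
side drum_mouth 0.42 257 301 [ 0.4473 -0.1865  0.1   ]
side lid_center 0.61 300 398 [ 0.5245 -0.3486  0.022 ]
side knob_center 0.48 292 197 [0.5163 0.1701 0.105 ]
side indexer 0.91 329 231 [0.6123 0.1589 0.    ]
side drum_lid 0.84 297 403 [ 0.5186 -0.344   0.    ]
side timer 0.77 258 302 [ 0.4336 -0.0919  0.    ]
side timer 0.31 340 185 [0.6622 0.3955 0.    ]
side reagent_bottle 0.9 367 274 [ 0.689  -0.0153  0.    ]
side reagent_bottle 0.48 339 186 [0.6575 0.388  0.    ]
side media_bottle_1 0.86 339 183 [0.6597 0.4075 0.    ]
{'K': array([[532.85380344,   0.        , 319.22801152],
       [  0.        , 532.85380344, 239.28003138],
       [  0.        ,   0.        ,   1.        ]]), 'eye': array([0.23465097, 0.01120616, 1.51073598]), 'attitude': array([ 0.1
[... 402 characters left out ...]
 ]
{'t': 0.9, 'joints': array([-1.38172743,  0.31086708,  0.01402356,  1.51147595, -0.00438499,
        1.31922295, -0.02721455]), 'qd': array([ 0.00034283, -0.00216854,  0.0006705 , -0.00195332,  0.00103581,
       -0.00057343,  0.00036413]), 'joint_efforts': array([-1.34835504e-04, -3.79795718e+01,  1.45673566e-01, -2.30869156e+01,
        1.21644858e-02,  1.67834209e-03, -9.99251199e-06]), 'tool_pos': array([0.12579025, 0.53544239, 0.23133171]), 'orientation': array([3.61615110e-01, 3.12066362e+00, 8.43620992e-05]), 'contact_force': array([-0.41298194,  0.26256319,  0.36004329]), 'ft_torque': array([-0.01252527, -0.03756565, -0.01544365]), 'grasp_force': 0.0, 'width': 0.08531276055946914}
```

View pics/side0.png

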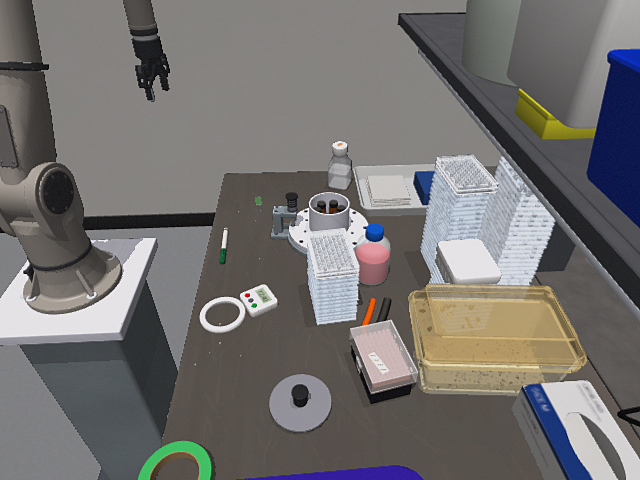

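View pics/top0.png

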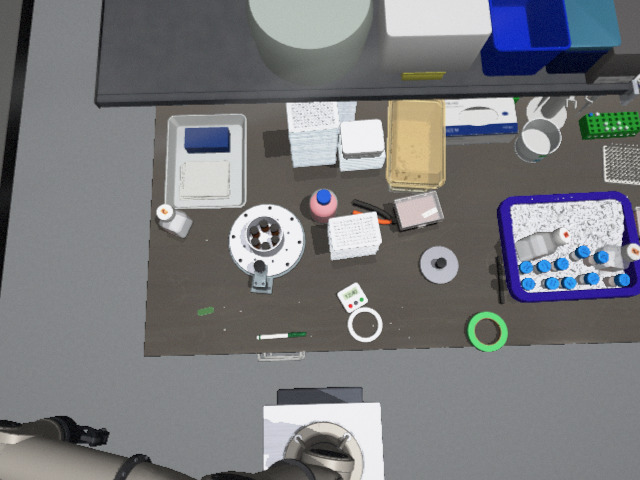

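```bash
cat >> h.py <<'E'
from scipy.optimize import least_squares
def circ(P,r=None):
    "min enclosing circle-like fit of outline via robust trimmed minEnclosingCircle"
    return cv2.minEnclosingCircle(P[:,:2].astype(np.float32))
def band(n,q,z0,z1,near=None,rad=.1):
    im,d=eyes.grab_frame(n); s=eyes.silhouettes(n,q)
    m=s[0]["pixels"] if near is None else np.ones((480,640),bool)
    C=cloud(n,d,m); k=(C[:,2]>z0)&(C[:,2]<z1)
    if near is not None: k&=np.hypot(*(C[:,:2]-near).T)<rad
    return C[k]
E
python3 - <<'E'
from h import *
for n in ("top","side"):
    im,d=eyes.grab_frame(n); C=cloud(n,d,np.ones((480,640),bool))
    def sel(c,r,z0,z1):
        P=C[(np.hypot(*(C[:,:2]-c).T)<r)&(C[:,2]>z0)&(C[:,2]<z1)]
        if len(P)>3: print(n,c,len(P),P.mean(0).round(4),circ(P), np.percentile(P[:,2],[5,50,95]).round(4))
    print("lid disc");sel([.517,-.351],.075,.008,.02)
    print("lid knob");sel([.517,-.351],.03,.036,.055)
    print("rim");sel([.615,.146],.06,.094,.106)
    print("knob");sel([.518,.165],.03,.11,.128)
    print("flange");sel([.612,.14],.125,.02,.032)
E
```

```text
lid disc
top [0.517, -0.351] 948 [ 0.5191 -0.3503  0.0135] ((0.5198071002960205, -0.3522511422634125), 0.0703972578048706) [0.009  0.0134 0.0182]
lid knob
top [0.517, -0.351] 84 [ 0.5204 -0.3508  0.0424] ((0.5204427242279053, -0.3505699634552002), 0.01531236618757248) [0.0379 0.0426 0.0469]
rim
top [0.615, 0.146] 169 [0.6116 0.1471 0.0982] ((0.6065926551818848, 0.14310450851917267), 0.0523253008723259) [0.0944 0.098  0.1026]
knob
top [0.518, 0.165] 109 [0.5119 0.1533 0.1182] ((0.5118365287780762, 0.15308789908885956), 0.016601843759417534) [0.1135 0.1181 0.1232]
flange
top [0.612, 0.14] 2639 [0.6042 0.1399 0.025 ] ((0.615226149559021, 0.14805923402309418), 0.11645825207233429) [0.0208 0.0248 0.03  ]
lid disc
side [0.517, -0.351] 2557 [ 0.5226 -0.353   0.0149] ((0.5219203233718872, -0.34725478291511536), 0.05597604811191559) [0.0128 0.015  0.0169]
lid knob
side [0.517, -0.351] 224 [ 0.5226 -0.3492  0.0446] ((0.5231101512908936, -0.3483525514602661), 0.015145854093134403) [0.0422 0.0447 0.0468]
rim
side [0.615, 0.146] 279 [0.6072 0.1439 0.0988] ((0.6060206890106201, 0.14559189975261688), 0.05473316088318825) [0.0945 0.099  0.1027]
knob
side [0.518, 0.165] 100 [0.513  0.1536 0.1191] ((0.5130450129508972, 0.1580238938331604), 0.017653826624155045) [0.1115 0.1206 0.1222]
flange
side [0.612, 0.14] 1052 [0.6013 0.1424 0.0273] ((0.6071505546569824, 0.14739088714122772), 0.10824567824602127) [0.0247 0.0274 0.0296]
```

The side view shows the lid at about px (300,398), the drum at (330,205), the plunger knob at (292,197), and tip racks and the reagent bottle between them. The top view agrees: lid (440,264), drum (265,235), knob (260,267), shelf only beyond row 100. Next: pick the lid.

```bash
cat >> h.py <<'E'
def down(psi=-0.09):
    a=-psi/2; return np.pi*np.array([np.sin(a),np.cos(a),0])
def st():
    s=telemetry.read_state(); print(round(s["t"],2),s["tool_pos"].round(4),"F",s["contact_force"].round(2),"w",round(s["width"],4),"g",round(s["grasp_force"],1)); return s
E
python3 - <<'E'
from h import *
o=down(); L=np.array([.5217,-.3497])
bot.goto([*L,.20],o); st()
bot.line_to([*L,.06],.12)
print(bot.line_to([*L,.021],.05,threshold=6)); st()
jaws.gripper_close(40); st()
bot.line_to([*L,.05],.05); st()
bot.line_to([*L,.25],.15); s=st()
im,d=eyes.grab_frame("side"); cv2.imwrite("pics/side1.png",im[:,:,::-1])
C=cloud("side",d,np.ones((480,640),bool)); z=s["tool_pos"][2]
P=C[(np.hypot(*(C[:,:2]-L).T)<.075)&(C[:,2]>z-.018)&(C[:,2]<z+.006)]
print(len(P),circ(P)); 
E
```

```text
4.38 [ 0.5224 -0.3487  0.1999] F [-0.01  0.22 -0.18] w 0.0853 g 0.0
False
6.63 [ 0.5219 -0.35    0.0213] F [-0.32  0.48  0.21] w 0.0853 g 0.0
7.21 [ 0.5219 -0.3495  0.0214] F [-0.79  1.67  2.15] w 0.0274 g 39.2
7.94 [ 0.5216 -0.3495  0.0499] F [ 0.35  0.55 -3.16] w 0.0282 g 39.5
9.43 [ 0.5214 -0.3491  0.2488] F [ 0.42  0.41 -2.45] w 0.0279 g 39.5
2891 ((0.5220447778701782, -0.3484511971473694), 0.05561363324522972)
```

```bash
python3 - <<'E'
from h import *
s=st(); L=s["tool_pos"][:2]; z=s["tool_pos"][2]
for n in ("side","top"):
    im,d=eyes.grab_frame(n); C=cloud(n,d,np.ones((480,640),bool))
    P=C[(np.hypot(*(C[:,:2]-L).T)<.075)&(C[:,2]>z-.018)&(C[:,2]<z+.003)]
    if len(P)>20:
        A=np.c_[P[:,:2]-L,np.ones(len(P))]; k=np.linalg.lstsq(A,P[:,2],rcond=None)[0]
        print(n,"disc",len(P),circ(P),"tilt",k.round(4),"tcpz",z.round(4))
    for z0,z1 in((.096,.104),(.098,.102),(.085,.103)):
        c=np.array([.607,.145])
        P=C[(np.abs(np.hypot(*(C[:,:2]-c).T)-.05)<.007)&(C[:,2]>z0)&(C[:,2]<z1)]
        f=least_squares(lambda q:np.hypot(P[:,0]-q[0],P[:,1]-q[1])-.05,c,loss="soft_l1",f_scale=.001)
        print(n,"rim",len(P),f.x.round(4))
    F=C[(np.hypot(*(C[:,:2]-c).T)<.125)&(C[:,2]>.021)&(C[:,2]<.031)]
    b=np.array([circ(F)[0]]); print("flange",circ(F))
    for r in eyes.silhouettes(n,"drum_mouth")[:1]+eyes.silhouettes(n,"knob_center")[:1]: print(r["confidence"],r["pixels"].sum())
    u,v=[(332,203),(262,233)][n=="top"]
    cr=im[v-50:v+50,u-65:u+65,::-1]
    cv2.imwrite(f"pics/{n}_crop.png",cv2.resize(cr,None,fx=5,fy=5,interpolation=cv2.INTER_CUBIC))
a=cv2.imread("pics/side_crop.png");b=cv2.imread("pics/top_crop.png")
cv2.imwrite("pics/both.png",cv2.resize(np.hstack([a,b]),(800,308)))
E
```

```text
9.47 [ 0.5215 -0.3492  0.2488] F [-0.23  0.14 -3.41] w 0.0276 g 39.5
side disc 2870 ((0.5229100584983826, -0.34869515895843506), 0.05614098161458969) tilt [-0.0005  0.0094  0.2422] tcpz 0.2488
side rim 162 [0.6066 0.1449]
side rim 101 [0.6065 0.1454]
side rim 353 [0.6065 0.1449]
flange ((0.6662740707397461, 0.1432437002658844), 0.08614235371351242)
0.7 1220
top disc 133 ((0.486882746219635, -0.37252941727638245), 0.036324936896562576) tilt [-0.006  -0.0213  0.2402] tcpz 0.2488
top rim 135 [0.6057 0.1427]
top rim 69 [0.6056 0.1426]
top rim 252 [0.6053 0.1426]
flange ((0.6057534217834473, 0.1430130898952484), 0.106267549097538)
0.87 4325
0.59 90
```

View pics/side1.png

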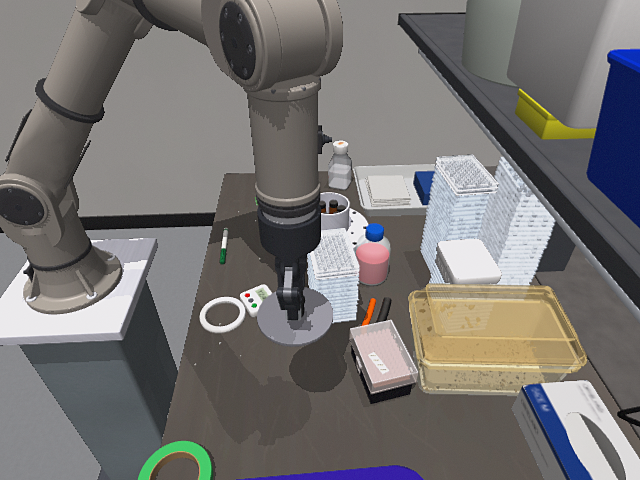

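View pics/both.png

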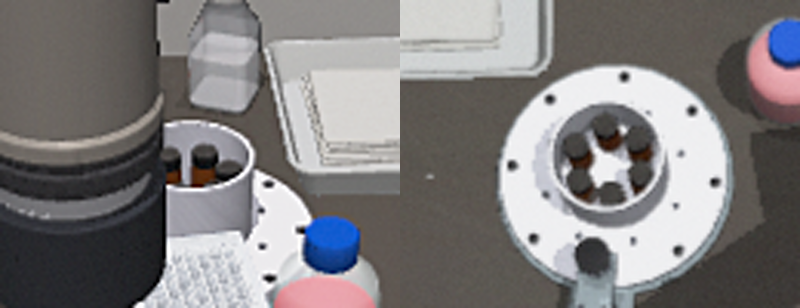

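The lid hangs level in the fingers (disc at px (296,315)), and the drum mouth is clear in both crops. Carrying it over now, then lowering until contact.

```bash
python3 - <<'E'
from h import *
o=down(); D=np.array([.6062,.1441])
bot.line_to([.5216,-.3495,.29],.15)
bot.goto([*D,.29],o); st()
bot.line_to([*D,.135],.12); s=st()
for n in ("side",):
    im,d=eyes.grab_frame(n); cv2.imwrite("pics/side2.png",im[80:320,170:490][:,:,::-1].repeat(2,0).repeat(2,1))
bot.line_to([*D,.126],.05); st()
print(bot.line_to([*D,.1125],.02,threshold=5)); st()
E
```

```text
12.01 [0.6064 0.1417 0.2902] F [-0.49 -0.57 -1.58] w 0.0276 g 39.6
13.45 [0.6069 0.1439 0.136 ] F [-0.76  0.2  -2.46] w 0.028 g 39.6
13.83 [0.6058 0.1442 0.1254] F [-0.29 -0.87 -2.28] w 0.028 g 39.6
True
14.45 [0.606  0.1442 0.1134] F [-0.4   0.05  4.79] w 0.0281 g 40.0
```

View pics/side2.png

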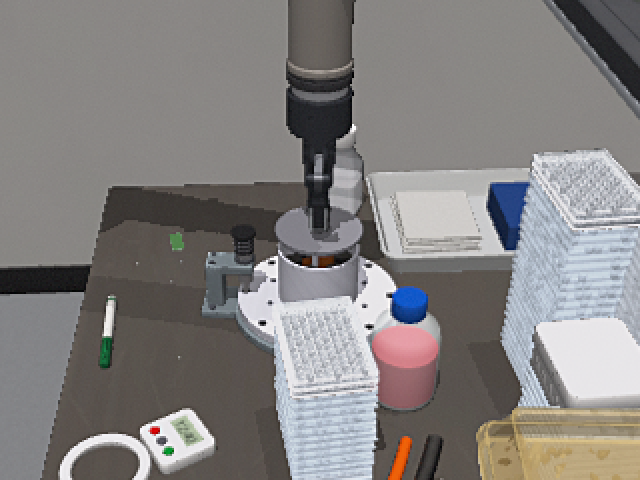

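Seated: contact came at TCP z 0.1134, against an expected home of 0.113. Releasing, then checking the lid.

```bash
python3 - <<'E'
from h import *
jaws.let_go(); st()
s=telemetry.read_state(); p=s["tool_pos"]
bot.line_to([p[0],p[1],.20],.12); bot.sleep(.3)
o=down(); K=np.array([.5120,.1534])
bot.goto([*K,.20],o); st()
for n in ("side","top"):
    im,d=eyes.grab_frame(n); C=cloud(n,d,np.ones((480,640),bool))
    c=np.array([.606,.144])
    P=C[(np.hypot(*(C[:,:2]-c).T)<.065)&(C[:,2]>.098)&(C[:,2]<.114)]
    A=np.c_[P[:,:2]-c,np.ones(len(P))]; k=np.linalg.lstsq(A,P[:,2],rcond=None)[0] if len(P)>20 else 0
    print(n,len(P),circ(P),k)
    if n=="side":
        cv2.imwrite("pics/side3.png",im[80:320,170:490][:,:,::-1].repeat(2,0).repeat(2,1))
        P=C[(np.hypot(*(C[:,:2]-K).T)<.03)&(C[:,2]>.115)&(C[:,2]<.126)]; print("knob",len(P),circ(P))
E
```

```text
15.05 [0.6047 0.1444 0.1117] F [0.16 0.11 0.27] w 0.0855 g 0.0
16.69 [0.5113 0.1542 0.2   ] F [ 0.66 -0.41 -0.43] w 0.0853 g 0.0
side 785 ((0.6065266132354736, 0.14482417702674866), 0.05656702071428299) [0.00167184 0.02003494 0.10726342]
knob 86 ((0.5138229131698608, 0.1574593186378479), 0.016838474199175835)
top 531 ((0.6109429597854614, 0.131026953458786), 0.05160778760910034) [ 0.00468639 -0.00458078  0.10421791]
```

View pics/side3.png

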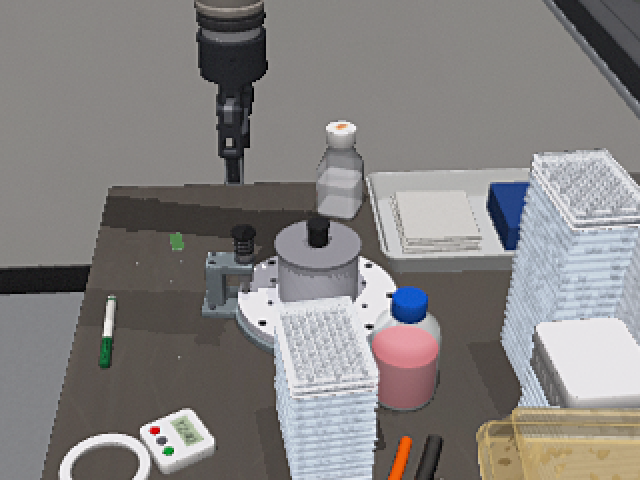

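The lid (px (318,245)) sits flush on the drum, and the plunger knob at (243,240) is clear. Grip and pull next.

```bash
python3 - <<'E'
from h import *
K=np.array([.5125,.1545])
bot.line_to([*K,.14],.12)
print(bot.line_to([*K,.0965],.05,threshold=8)); st()
jaws.gripper_close(90); s=st()
p=s["tool_pos"]
F0=s["contact_force"][2]
for dz in (.008,.015,.018,.020):
    hit=bot.line_to([p[0],p[1],.0965+dz],.03,threshold=30); s=st()
    if hit or s["contact_force"][2]<F0-22: break
bot.sleep(.5); st()
im,d=eyes.grab_frame("side"); cv2.imwrite("pics/side4.png",cv2.resize(im[130:270,230:410],None,fx=4,fy=4)[:,:,::-1])
E
```

```text
False
18.46 [0.5128 0.1544 0.0968] F [0.31 0.54 0.57] w 0.0855 g 0.0
19.05 [0.5128 0.156  0.0973] F [-1.13  1.7   5.41] w 0.0281 g 88.2
19.48 [0.5126 0.156  0.1039] F [ 2.76  1.73 -8.68] w 0.0282 g 89.1
19.86 [0.5126 0.156  0.1113] F [  3.43   0.57 -10.38] w 0.0278 g 89.3
20.11 [0.5126 0.156  0.1142] F [  4.06   1.78 -11.79] w 0.0279 g 89.4
20.36 [0.5126 0.156  0.1156] F [  5.3    1.12 -16.56] w 0.0279 g 91.7
20.86 [0.5126 0.156  0.1156] F [  4.95   1.75 -15.39] w 0.0281 g 91.7
```

View pics/side4.png

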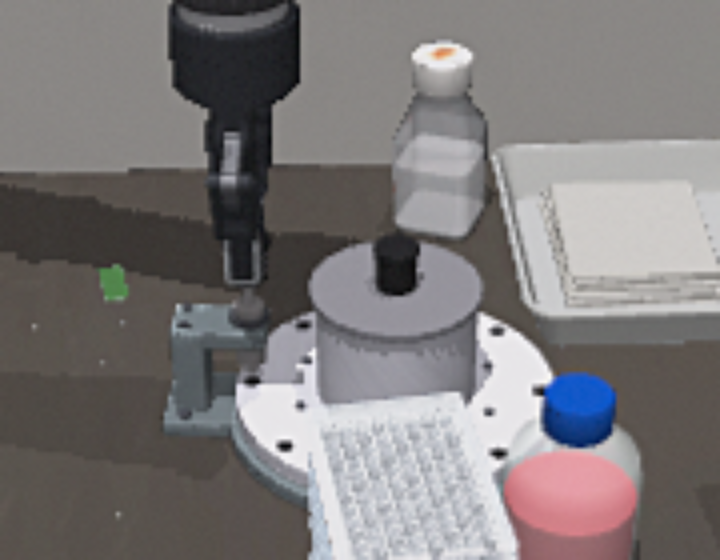

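The fingers hold the knob (px ~(243,260)) above the bare sleeve, and the lid is flush at (395,290). The force rose 8.7→11.8 N along the spring, then jumped to 16 N at about 18 mm, so the plunger is at its stop.

```bash
python3 -c "
from h import *
st(); print(workorder.hand_in())"
```

```text
20.91 [0.5126 0.156  0.1156] F [  5.53   1.77 -15.8 ] w 0.0283 g 91.7
the job is handed in; nothing more can be done
None
```

The lid is seated flush on the drum and released, the plunger is held up at its stop by the fingers, and the job was handed in at about 21 s of robot time; the hand-in call returned no verdict.

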